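Lock the sample rack carriage with its pin

TASK

Slide the tube-rack carriage fully home so that the hole in its tongue lines up over the hole in the lock block, then put the long lock pin down through both holes until its flange rests on the tongue, and let go. Leave the short pin standing in its stand.

Things in the scene. Friction and masses are not known exactly. Their poses are not given: they have to be found in the camera images.
- push_tab (a point): Top centre, 80 mm above the table, of the sliding carriage's upright tab: 45 mm wide (x), 12 mm thick (y), free down to 26 mm; nothing beyond its +y side. z up; y = the way the carriage opens; it closes along -y (2 N, stays where left, firm stop). Rack of capped tubes (90 mm high) 40 to 120 mm to -y; then the tongue, 10 mm thick, top 60 mm high, its 28 mm hole 190 mm to -y of the tab.
- block_hole (a point): Mouth centre, 48 mm above the table, of the upright through hole, 28 mm wide, in the fixed aluminium lock block (70 x 60 x 48 mm). The carriage's tongue slides 2 mm above the block. Axes as the tab's: y = the way the carriage opens. The tab lies on this y line: 190 mm to +y when the carriage is home against its stop and the holes line up, 250 to 300 mm at the start.
- long_pin_knob (a point): Centre of the long pin's black knob: upright cylinder 26 mm wide, 44 mm tall. Below it a steel flange 46 mm wide, 5 mm thick, then a shank 14 mm wide, 56 mm long, last 10 mm tapered; the tip is 83 mm below this point. 105 mm tall, 0.12 kg. Stands upright in a hole (16 mm wide, 22 mm deep) of a grey stand 28 mm high: point 89 mm above the table; 87 mm with the flange on the tongue.
- short_pin_knob (a point): Centre of the short pin's knob: same knob and flange, but a shank of only 26 mm (75 mm in all), too short to lock the carriage. It stands in the stand's other hole, 90 mm from the long pin, this point 59 mm above the table. Which hole holds which pin varies.
Things that resemble listed ones, but are neither listed nor needed, are in the scene too. Leave any red or yellow look-alike of the part that bears long_pin_knob alone.

How it is judged:
On the way, in this order (a step that is already met when the one before it is completed fails the run):
1. the carriage is home: the tongue's hole lies over the block's hole (y of push_tab in the frame of block_hole below 0.202 m), for 0.2 s.
2. the long pin is down through both holes, its flange on the tongue (y of push_tab in the frame of block_hole below 0.202 m and horizontal distance between long_pin_knob and block_hole below 0.012 m and z of long_pin_knob in the frame of block_hole below 0.044 m and angle between long_pin_knob's own z axis and vertical below 0.17 rad), for 0.2 s.
At the end, for the whole second after the job is handed in: The tongue's hole is within 12 mm of the block's hole, the long pin stands upright (within 10 degrees) through both holes, its axis within 12 mm of the block's hole and its flange down on the tongue (within 5 mm), at rest; the short pin is within 25 mm of where it started (all of step 2 and linear speed of long_pin below 0.02 m/s and distance of short_pin_knob from where it was at the start of the episode below 0.025 m); the robot touches nothing.
It fails at once if the short pin is taken out of its stand or knocked over (its knob moved by more than 25 mm) (distance of short_pin_knob from where it was at the start of the episode above 0.025 m).
It also fails if it takes over 51 s, if anything falls off the work surface, if the arm or the gripper's body presses on something with over 40 N, if the wrist force passes 120 N, or if a joint passes its speed limit or range.

ROBOT

A 7-joint arm with a two-finger parallel gripper is mounted at the origin on the work surface. World frame = base frame: x ahead of the robot, y to its left, z up, the work surface at z = 0. Lengths are in m, angles in rad, forces in N, time in s.
With the tool pointing down it reaches from about 0.35 to 0.9 m from the base axis. Payload 8.1 kg.
Tool frame: the origin (TCP) lies on the mounting face of the last link; the fingertips stand 178 mm ahead of it and the grasp point (between the pads) lies 159 mm ahead of it; z points along the fingers, y is the line along which they close (so a half turn about z gives the same grasp; the last joint's range is limited). The gripper opens to 92 mm and grips with 3 to 60 N. Pads are 19 mm wide; open, the fingers measure 130 mm over their backs; the gripper's body (75 mm by 190 mm) begins 47 mm behind the grasp point.
Start: joints at [-1.205, 0.434, 0.025, 1.573, -0.012, 1.134, -0.075], TCP at [0.282, 0.558, 0.405] pointing down, gripper open.
Joint ranges: [-2.62, 2.62], [-0.44, 2.09], [-1.27, 1.32], [0.08, 2.57], [-1.32, 4.46], [0.12, 2], [-2.74, 2.74]. Speed limits (rad/s): [2.22, 2.22, 3.01, 3.01, 3.14, 3.14, 3.14].

INTERFACE

Orientations are given as a 3x3 rotation matrix whose columns are the frame's x, y, z axes.
In Python, from station import r gives the robot as it stands. Calls block until the motion is done:
- r.move_to(position, orientation): joint-space move of the TCP to a pose.
- r.movel(position, v=0.15, rotation=None, f_stop=None): straight line of the TCP; rotation=None keeps the orientation; v is the mean speed in m/s. With f_stop (N) it stops when the force on the tool has changed by that much, and returns True; else False.
- r.set_joints(angles): joint-space move.
- r.let_go() and r.grasp(grasp_force=None): open the fingers fully, or close them until they stop; grasp_force is the grip in N (None keeps the last).
- r.pause(seconds).
- r.solve_ik(position, orientation): joint angles nearest the present ones, or None.
- r.get_obs(): the state.
- r.camera(name): name is "side" or "top"; returns a dict with "img" (420x560x3 uint8, red, green, blue), "fx", "fy", "cx", "cy" (pixels), "world_to_cam" (4x4, takes a point from world to camera coordinates). Camera axes: x right, y up, looking along -z (the intrinsics and any distortion apply to the point x, -y, -z); pixel columns grow to the right and rows downward; lengths in m; the calibration is good to about 2 mm. A picture is of the moment at which its call begins. There is no depth.
A pose or a line that the arm cannot do raises r.Unreachable and nothing moves.
- r.job_done(): hands the job in; it is judged then, once.
The state is a dict: "time": time; "joint_positions": joint angles; "qvel": joint speeds; "effort": joint torques, N m; "ee_pos": TCP position; "tool_rot": TCP orientation; "force": force on the tool from outside, world axes, zero at the start; "moment": the same for the moment, N m; "grip_width": opening from 0.0 (shut) to 1.0 (fully open); "grasp_force": force on a finger pad.
Only numpy, scipy, OpenCV 4.12 (cv2) and the standard library are available. Lean on these libraries where they do the work, as an engineer would, in place of code of your own. Each camera call takes 0.05 s, during which the arm holds its last target. There are 200 camera calls.

## Working session

There is one attempt and no reset: what is moved stays moved. The work goes in short steps, each a Python script; the robot and the scene stay as the last script left them, time stands still between calls to the robot, and variables do not carry over. Pictures are saved under pics/ and viewed, at most 10 in all, crops included, and the job is handed in when it is done.

```bash
mkdir -p pics
python3 - <<'E'
from station import r
import cv2,pickle
d={}
for n in("side","top"):
    c=r.camera(n);d[n]=c
    cv2.imwrite(f"pics/{n}0.png",cv2.resize(c["img"][:,:,::-1],(800,600),interpolation=cv2.INTER_CUBIC))
    print({k:v for k,v in c.items() if k!="img"})
pickle.dump(d,open("c0.pkl","wb"));o=r.get_obs();print(o["time"],o["force"],o["tool_rot"])
E
```

```text
{'fx': 429.89951254910136, 'fy': 429.89951254910136, 'cx': 271.4973282724635, 'cy': 212.12492267415453, 'world_to_cam': array([[ 0.95437597, -0.29856207,  0.0052143 , -0.49272758],
       [ 0.21898298,  0.71165367,  0.66752941, -0.27504464],
       [-0.20300974, -0.63593218,  0.74456518, -0.75999776],
       [ 0.        ,  0.        ,  0.        ,  1.        ]])}
{'fx': 534.4817827582201, 'fy': 534.4817827582201, 'cx': 286.01344391528164, 'cy': 202.47026595823232, 'world_to_cam': array([[ 0.02293921, -0.99968864, -0.00981952,  0.09556856],
       [ 0.99288493,  0.02163291,  0.11709626, -0.54696704],
       [-0.11684737, -0.01243575,  0.99307202, -1.12697937],
       [ 0.        ,  0.        ,  0.        ,  1.        ]])}
0.1 [-0.55612487  0.12146025 -0.21869237] [[-8.92076488e-01  4.51884166e-01 -4.89387962e-04]
 [ 4.51884409e-01  8.92075586e-01 -1.27664730e-03]
 [-1.40325647e-04 -1.36001383e-03 -9.99999065e-01]]
```

View pics/side0.png

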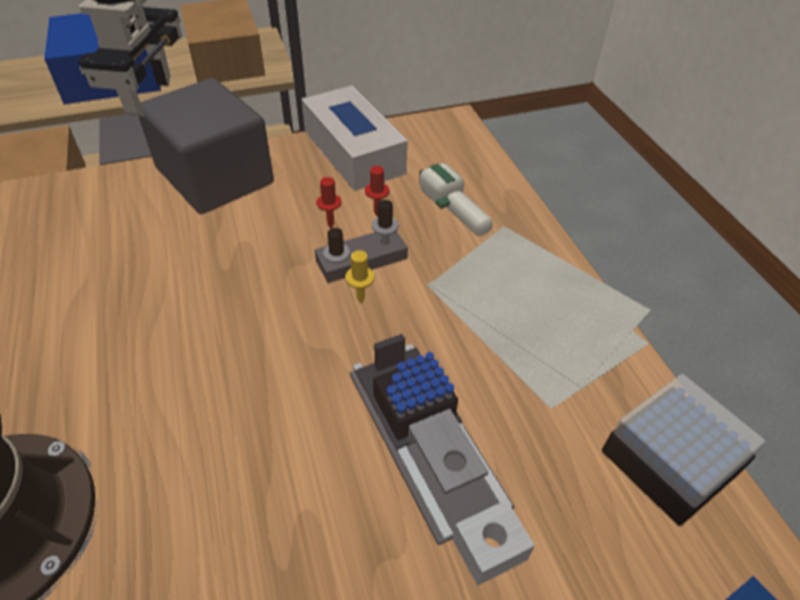

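View pics/top0.png

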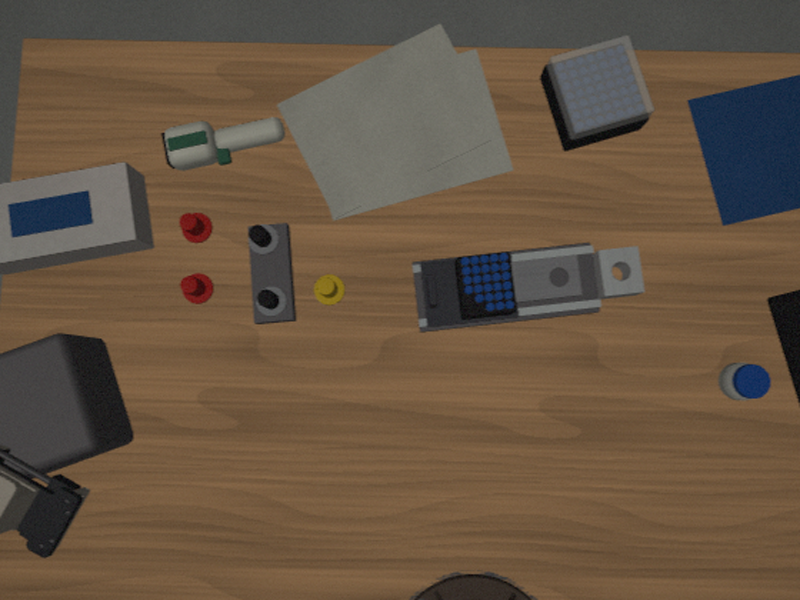

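Side view: black knobs at about (336,240) and (385,213), tab at (390,345) and block hole at (495,533). Top view: knobs at (261,236) and (269,299), tab at (433,290) and block hole at (620,271). The pin at side (385,213) shows its shank, so it is the long one. I'll enlarge both areas.

Run:
```python
import cv2,pickle,numpy as np
d=pickle.load(open("c0.pkl","rb"))
def crop(n,x,y,w,h,s):
    i=d[n]["img"][y:y+h,x:x+w,::-1]
    return cv2.resize(i,None,fx=s,fy=s,interpolation=cv2.INTER_CUBIC)
# stand: side crop origin(210,110) 100x110 x4 ; top origin (120,140) 100x110... 
a=crop("side",210,110,100,110,4);b=crop("top",120,140,100,110,4)
cv2.imwrite("pics/stand.png",np.hstack([a,b]))
a=crop("side",240,230,140,180,3);b=crop("top",285,160,126,90,3)
c=np.zeros((540,378,3),np.uint8);c[:270]=b
cv2.imwrite("pics/carr.png",np.hstack([a,c]))
```

```text
(no output)
```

View pics/stand.png

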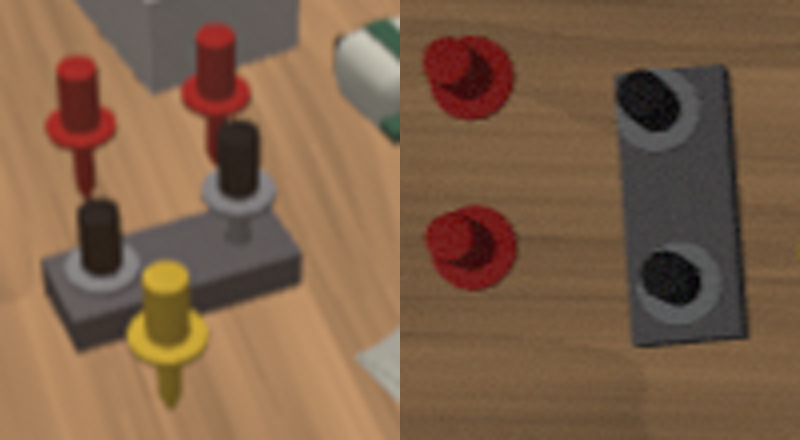

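View pics/carr.png

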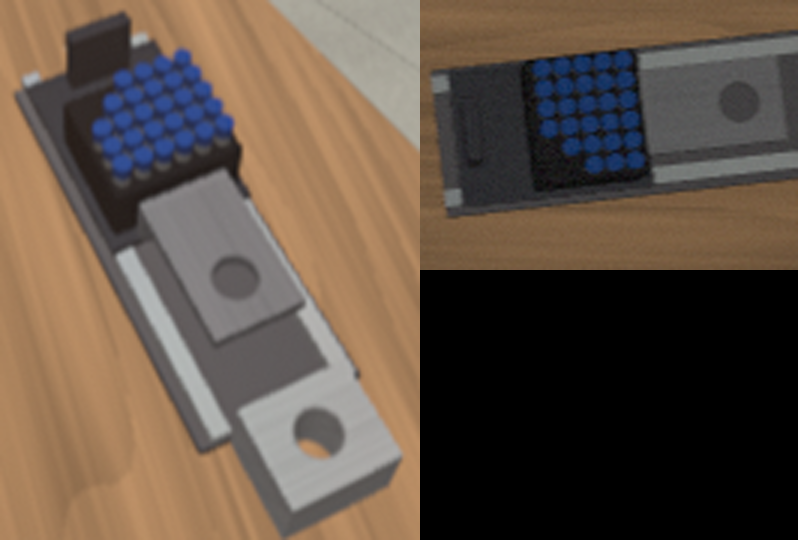

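The stand crop confirms the long pin: its flange is raised, with the knob at side crop (239,160) and top crop (650,101). The carriage crop gives the block hole at (319,432), the tongue hole at (235,277) and the tab top at (98,22). Next I'll triangulate, using the known heights.

```bash
cat > h.py <<'E'
import numpy as np
from scipy.optimize import least_squares
def proj(c,p):
    q=c["world_to_cam"]@np.r_[p,1]
    return np.array([c["cx"]-c["fx"]*q[0]/q[2],c["cy"]+c["fy"]*q[1]/q[2]])
def loc(cams,obs,z):
    f=lambda p:np.concatenate([proj(cams[n],[p[0],p[1],z])-uv for n,uv in obs.items()])
    s=least_squares(f,[.5,0]);return np.r_[s.x,z],s.fun
E
python3 - <<'E'
import pickle;from h import *
d=pickle.load(open("c0.pkl","rb"))
P=dict(block=((346.3,374),(434,189.7),.048),tongue=((318.3,322.3),(391.3,194),.060),tab=((272.7,237.3),(301.7,203.3),.080),
 long=((269.8,150),(182.4,165.3),.089),short=((234.8,169.3),(187.7,209.5),.059),
 red1=((229.7,130),(136,203),.06),red2=((264,122),(136,158.5),.06),yel=((251.5,186.5),(229,202),.06))
R={}
for k,(s,t,z) in P.items():
    R[k],f=loc(d,dict(side=s,top=t),z);print(k,R[k].round(4),f.round(1), loc(d,dict(side=s),z)[0].round(4),loc(d,dict(top=t),z)[0].round(4))
u=R["tab"]-R["tongue"];print(np.hypot(*u[:2]),np.arctan2(u[1],u[0]))
u=R["tab"]-R["block"];print(np.hypot(*u[:2]),np.arctan2(u[1],u[0]))
u=R["long"]-R["short"];print(np.hypot(*u[:2]))
E
```

```text
block [ 0.5784 -0.2102  0.048 ] [-0.5 -0.4  0.8 -0.5] [ 0.579  -0.2111  0.048 ] [ 0.5773 -0.2085  0.048 ]
tongue [ 0.5653 -0.1158  0.06  ] [-0.4 -0.1  0.3 -0.4] [ 0.5659 -0.1163  0.06  ] [ 0.5644 -0.1151  0.06  ]
tab [0.5399 0.0743 0.08  ] [-0.8  0.2  0.1 -0.9] [0.5416 0.0742 0.08  ] [0.5381 0.0745 0.08  ]
long [0.6119 0.3241 0.089 ] [-0.4 -0.4  0.3 -0.3] [0.6124 0.3223 0.089 ] [0.6113 0.3248 0.089 ]
short [0.5224 0.3149 0.059 ] [-0.3 -0.4  0.3 -0.1] [0.5226 0.3133 0.059 ] [0.522  0.3155 0.059 ]
red1 [0.5374 0.4336 0.06  ] [-0.8  7.4 -3.5 -2. ] [0.5466 0.4628 0.06  ] [0.5334 0.4259 0.06  ]
red2 [0.6324 0.4391 0.06  ] [-0.2  7.4 -3.6 -1.4] [0.642  0.4698 0.06  ] [0.6294 0.4313 0.06  ]
yel [0.5415 0.2334 0.06  ] [-0.   3.7 -2.3 -0.8] [0.5447 0.2448 0.06  ] [0.5398 0.2283 0.06  ]
0.1917649359415148 1.7035609164901417
0.28709002849342424 1.7053979273350233
0.09002352138163651
```

```bash
cat >> h.py <<'E'
def down(yx,yy):  # tool down, closing axis (yx,yy)
    y=np.array([yx,yy,0.]);y/=np.linalg.norm(y);z=np.array([0,0,-1.])
    return np.c_[np.cross(y,z),y,z]
def best(r,p,yx,yy): # half-turn choice nearest present joints
    q0=np.array(r.get_obs()["joint_positions"]);c=[]
    for s in(1,-1):
        q=r.solve_ik(p,down(s*yx,s*yy))
        if q is not None:c.append((np.abs(np.array(q)-q0).max(),s))
    s=min(c)[1];return down(s*yx,s*yy)
U=np.array([np.cos(1.705),np.sin(1.705),0]);BLK=np.array([.5784,-.2102,0]);TAB=np.array([.5399,.0743,0])
LONG=np.array([.6119,.3241,0])
E
python3 - <<'E'
import pickle;from h import *;from station import r;import cv2
d=pickle.load(open("c0.pkl","rb"))
for s,t in(((229.7,125),(134,200)),((264,127),(134,157))):
    f=lambda p:np.r_[proj(d["side"],p)-s,proj(d["top"],p)-t]
    q=least_squares(f,[.5,.4,.05]);print("red",q.x.round(3),q.fun.round(1))
Z=np.array([0,0,1.])
p=TAB+.045*U+.34*Z
R=best(r,p,-U[1],U[0])
r.move_to(p,R); r.grasp(10)
r.movel(TAB+.045*U+.228*Z,v=.15)
print(r.get_obs()["force"],r.get_obs()["time"])
goal=BLK+.190*U+U*(-.02)+.228*Z
print(r.movel(goal,v=.07,f_stop=14))
o=r.get_obs();print(o["time"],o["ee_pos"],o["force"],(o["ee_pos"]-BLK)@U,(o["ee_pos"]-BLK)@np.array([U[1],-U[0],0]))
r.movel(o["ee_pos"]+.03*U); r.movel(o["ee_pos"]+.03*U+.15*Z,v=.25)
r.let_go()
for n in("side","top"):
    c=r.camera(n);d[n]=c
pickle.dump(d,open("c1.pkl","wb"))
a=cv2.resize(d["side"]["img"][230:410,240:380,::-1],None,fx=3,fy=3,interpolation=2);b=cv2.resize(d["top"]["img"][160:250,330:450,::-1],None,fx=3,fy=3,interpolation=2)
c=np.zeros((540,360,3),np.uint8);c[:270]=b
cv2.imwrite("pics/push.png",np.hstack([a,c]));print(r.get_obs()["time"])
E
```

```text
red [0.536 0.415 0.112] [-1.1  0.2  0.1 -1. ]
red [0.63  0.432 0.074] [-0.2  0.   0.  -0.1]
[ 0.47916675 -0.56436839  0.20276117] 4.2833
True
5.8917 [ 0.55055505 -0.00510858  0.2277749 ] [0.96727671 0.32772773 0.11225452] 0.2069729694534589 -0.00015310244027440663
8.5417
```

View pics/push.png

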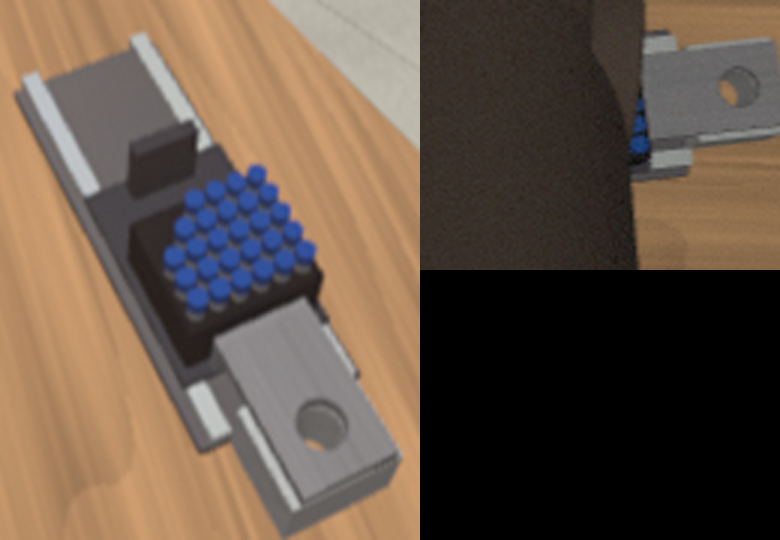

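The holes line up: tongue hole at side crop (321,424) and top crop (739,88), with wood visible through it. Next I'll check its position and pick up the long pin.

Run:
```python
import pickle;from h import *;from station import r;import cv2
d=pickle.load(open("c1.pkl","rb"))
t,f=loc(d,dict(side=(347,371.5),top=(436.3,189.3)),.06);print("tongue",t,f.round(1),((t-BLK)*[1,1,0])@U,((t-BLK)*[1,1,0])@[U[1],-U[0],0])
Z=np.array([0,0,1.])
p=LONG+.40*Z
R=best(r,p,-.707,.707)
r.move_to(p,R); r.movel(LONG+.252*Z,v=.15)
r.grasp(25);o=r.get_obs();print(o["grip_width"],o["grasp_force"],o["force"],o["ee_pos"])
r.movel(LONG+.34*Z,v=.12); r.movel(LONG+.41*Z,v=.2)
for n in("side","top"): d[n]=r.camera(n)
pickle.dump(d,open("c2.pkl","wb"))
cv2.imwrite("pics/pick.png",cv2.resize(d["side"]["img"][40:240,180:400,::-1],None,fx=3,fy=3,interpolation=2))
o=r.get_obs();print(o["time"],o["grip_width"],o["force"],o["ee_pos"])
```

```text
tongue [ 0.57763799 -0.21107145  0.06      ] [-0.5 -0.1  0.4 -0.5] -0.0007616606976171405 -0.000871761987570457
0.27885003820514376 24.96485263109207 [ 0.23803295 -0.13180331 -0.98905577] [0.61193954 0.32405061 0.25202234]
13.375 0.2748030243218581 [-0.94387409  0.50518725 -1.61981902] [0.61138923 0.32415775 0.40814067]
```

View pics/pick.png

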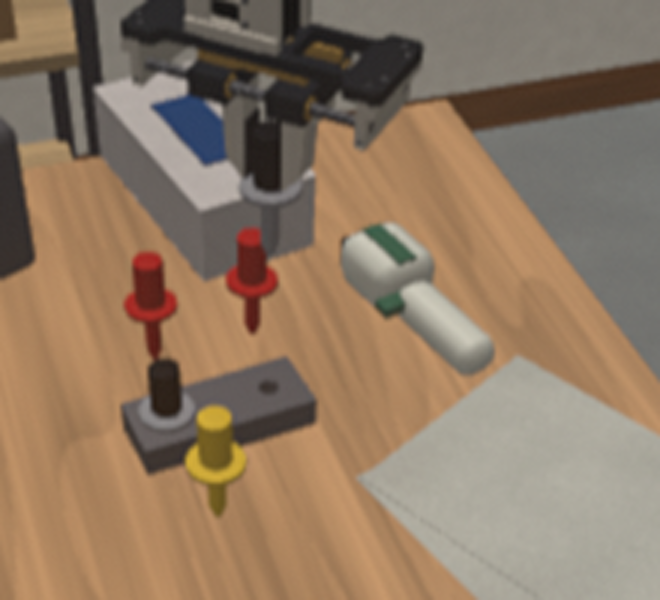

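The long pin (crop (265,165)) is held upright and the short pin is undisturbed. On to insertion.

Run:
```python
import pickle;from h import *;from station import r;import cv2
Z=np.array([0,0,1.]);H=np.array([.578,-.2105,0])
p=H+.40*Z
R=best(r,p,-U[1],U[0])
r.move_to(p,R); r.pause(.3); o=r.get_obs();print(o["time"],o["ee_pos"],o["force"])
r.movel(H+.32*Z,v=.15)
s=r.movel(H+.245*Z,v=.04,f_stop=6)
o=r.get_obs();print(s,o["time"],o["ee_pos"],o["force"],o["moment"],o["grip_width"])
d={n:r.camera(n) for n in("side","top")}
a=cv2.resize(d["side"]["img"][250:410,260:400,::-1],None,fx=3,fy=3,interpolation=2)
cv2.imwrite("pics/ins.png",a)
```

```text
15.6083 [ 0.57821088 -0.21009534  0.39995147] [ 0.63992038  0.08966226 -0.62889584]
True 17.8667 [ 0.57817718 -0.21050173  0.24981434] [-0.84299523  0.03828519  5.2793193 ] [0.11246279 0.32073346 0.04618641] 0.27751411882247656
```

View pics/ins.png

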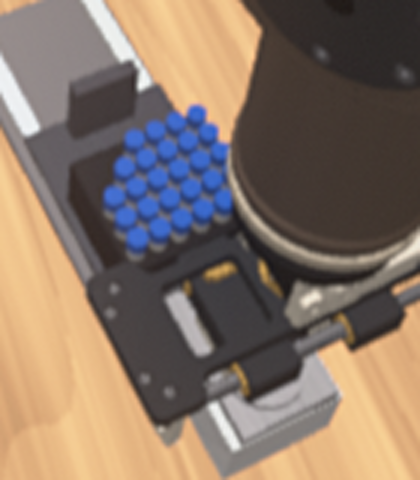

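The gripper hides the pin, but the stop height (z 0.2498) matches the flange resting on the tongue (0.250 nominal). I'll release, back off and check.

Run:
```python
from h import *;from station import r;import cv2
Z=np.array([0,0,1.]);H=np.array([.578,-.2105,0])
r.let_go(); r.pause(.3); r.movel(H+.40*Z,v=.12); r.movel(H+.42*Z+.22*U,v=.25); r.pause(.5)
d={n:r.camera(n) for n in("side","top")}
a=cv2.resize(d["side"]["img"][230:410,240:380,::-1],None,fx=3,fy=3,interpolation=2);b=cv2.resize(d["top"]["img"][140:240,380:500,::-1],None,fx=3,fy=3,interpolation=2)
c=np.zeros((540,360,3),np.uint8);c[:300]=b
cv2.imwrite("pics/fin.png",np.hstack([a,c]));print(r.get_obs()["time"])
for n in d:print(n,proj(d[n],[.578,-.2105,.087]).round(1),proj(d[n],[.578,-.2105,.109]).round(1))
```

```text
22.4583
side [348.9 364.3] [350.9 358.5]
top [440.  186.7] [443.  185.1]
```

View pics/fin.png

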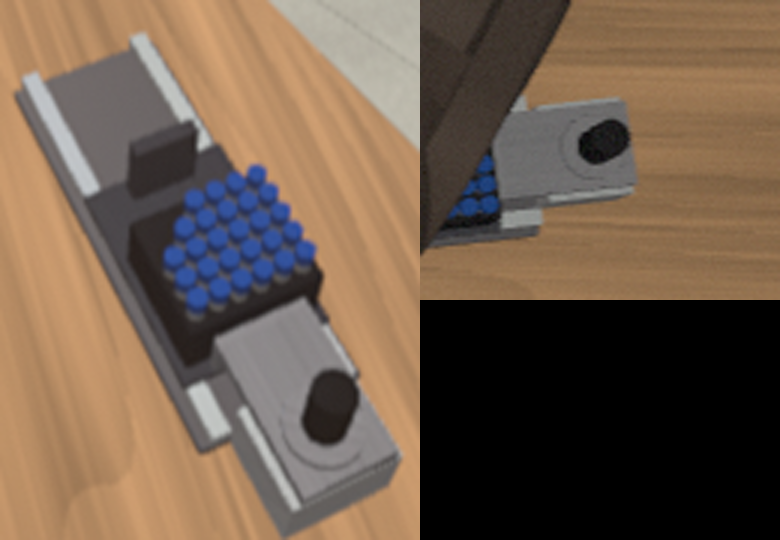

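The knob is at side crop (329,407), within 2 px of the prediction. The flange lies flat on the tongue and the pin is upright.

```bash
python3 -c "
from station import r
print(r.job_done())"
```

```text
the job is handed in; nothing more can be done
None
```

I handed the job in at about 22.5 s of the 51 s limit: the carriage is home, the long pin stands upright through both holes with its flange on the tongue, and the short pin was still in its stand when I last viewed it, after the pick; no verdict came back.

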